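# Click the page stop of the partition copy rail into the disc-headed catch

## Task

High on the partition behind the desk hangs a white copy rail with a sliding page stop. Push the page stop along the rail with the fingertips, gently and without gripping it, until it clicks into the catch with the round disc on its front, and leave it seated there. Do not let it drop into the other catch (the one with the narrow upright bar), do not run it to the end of the rail, and leave the note block and the eraser on the ledge where they are.

Things in the scene. Friction and masses are not known exactly. Their poses are not given: they have to be found in the camera images.
- copy_rail: white ledge high on the partition, ahead to the left of the robot, 370 mm long along world y. Origin: middle of its top face, on the page stop's centre line; x to the partition, y along the rail, z up. Top face from 45 mm before to 55 mm behind the origin; there the partition rises to z = 0.31. Guide rod, 8 mm thick, 38 mm behind the centre line, 12 mm up, y -110 to 110 mm, end blocks 20 mm high.
- page_stop (a joint): y (m) of the page stop's centre in the rail's frame: 0 = mid-rail, + = robot's left, ends at -0.085 and 0.085. Starts between the catches, within 0.012 of 0. Friction about 1.2 N; its sprung plunger climbs a catch's ridge (6 to 8 N in all), then falls into the groove, which draws it to the centre from within 4 mm. Leaving the groove takes 6 to 8 N again.
- page_stop_mid (a point): centre of the page stop's grey block, 27 mm above the ledge. Block 44 mm deep (x), 36 mm wide along the rail (y), underside 8 mm and top 46 mm above the ledge; a shoe behind it, 30 mm wide, rides on the guide rod. Its flat sides facing +y and -y are for pushing.
- catch_disc: the wanted catch: steel clip over the ledge's front edge with a round disc (36 mm across) on its front. Origin: on the ledge's top, mid-groove between its two ridges (2.5 mm high, 24 mm long in x); axes as the rail's. The stop is seated when its centre has this origin's y. To the left or the right of the stop, 45 to 60 mm from mid-rail.
- catch_bar: the other catch, alike but with a narrow upright bar (10 mm wide, 48 mm tall) on its front instead of the disc; on the other side of the page stop. Origin and axes as for the first catch. (The near monitor on its riser is turned aside: its screen's left edge stands at about world x 0.41, y 0.15, from z = 0.21 to 0.53; a desk calendar at x 0.3, y 0.37 reaches z = 0.23.)
- note_pad: yellow sticky-note block, 36 x 48 x 13 mm, loose on the left part of the ledge, about 150 mm from the rail's middle; origin under its centre. To be left alone.
- eraser: eraser in a card sleeve, 21 x 52 x 11 mm, loose on the right part of the ledge, about 150 mm from the rail's middle; origin under its centre. To be left alone.

How it is judged:
By the outcome, as a careful person would: the job done as asked, in the order asked, and still so for the second after the job is handed in, with the robot touching nothing.
It also fails if it takes over 45 s, if anything falls off the work surface, if the arm or the gripper's body presses on something with over 40 N, if the wrist force passes 120 N, or if a joint passes its speed limit or range.

## Robot

A 6-joint arm with a two-finger parallel gripper is mounted at the origin on the work surface; the furniture and walls round the work are solid. World frame = base frame: x ahead of the robot, y to its left, z up, the work surface at z = 0. Lengths are in m, angles in degrees, forces in N, time in s.
With the tool pointing down it reaches from about 0.4 to 0.825 m from the base axis. Payload 7 kg.
Tool frame: the origin (TCP) lies midway between the tips of the shut fingers; the grasp point (between the pads) lies 19 mm behind it; z points along the fingers, y is the line along which they close (so a half turn about z gives the same grasp; the last joint's range is limited). The gripper opens to 88 mm and grips with 3 to 60 N. Pads are 19 mm wide; open, the fingers measure 130 mm over their backs; the gripper's body (78 mm by 193 mm) begins 47 mm behind the grasp point.
Start: joints at [-58.722, 20.546, 0.682, 0, -70.136, -16.507], TCP at [0.172, -0.653, 0.227] pointing down, gripper open.
Joint ranges: [-176.03, 176.03], [-82.01, 121.73], [-58.28, 71.71], [-173.87, 95.51], [-174.79, -0.11], [-173.66, 173.66]. Speed limits (degrees/s): [136.94, 136.94, 172.46, 180, 180, 180].

## Interface

Orientations are given as a 3x3 rotation matrix whose columns are the frame's x, y, z axes.
In Python, from rig import robot gives the robot as it stands. Calls block until the motion is done:
- robot.goto(position, orientation): joint-space move of the TCP to a pose.
- robot.servo_line(position, ori=None, speed=0.15): straight line of the TCP; ori=None keeps the orientation; speed is the mean speed in m/s.
- robot.movej(angles): joint-space move.
- robot.move_gripper(opening): opening from 0.0 (shut) to 1.0 (fully open); the grip force is fixed at half the most; returns when the fingers have stopped.
- robot.dwell(seconds).
- robot.ik(position, orientation): joint angles nearest the present ones, or None.
- robot.grab_frame(name): name is "scene" or "side" or "wrist"; returns (picture, depth): 480x640x3 uint8, red, green, blue; 480x640 float32, m along the optical axis (not along the pixel's ray), 0 where there is no reading.
- robot.camera_info(name): a dict with "vfov" (degrees; the focal length in pixels is half the picture's height over the tangent of half this angle, whatever the lens; pixels are square), "cx", "cy" (the principal point, pixels), "view" (4x4, takes a point from world to camera coordinates); the wrist camera has in their place "T_tool_cam" (4x4, takes a point from camera to tool coordinates, whose origin is the TCP and whose axes are the flange's). Camera axes: x right, y down, z forward; pixel columns grow to the right and rows downward; lengths in m; the calibration is good to about 2 mm. A picture is of the moment at which its call begins: read the wrist's pose just before it. camera_info takes no time and is no camera call.
A pose or a line that the arm cannot do raises robot.Unreachable and nothing moves.
- robot.job_done(): hands the job in; it is judged then, once.
Readings, each from a call of its own:
- robot.read_t(): time.
- robot.read_qpos(): joint angles.
- robot.read_qvel(): joint speeds.
- robot.read_effort(): joint torques, N m.
- robot.read_position(): TCP position.
- robot.read_tcp_rot(): TCP orientation.
- robot.read_force(): force on the tool from outside, world axes, zero at the start.
- robot.read_ft_torque(): the same for the moment, N m.
- robot.read_grip_width(): opening from 0.0 (shut) to 1.0 (fully open).
- robot.read_finger_force(): force on a finger pad.
Only numpy, scipy, OpenCV 4.12 (cv2) and the standard library are available. Lean on these libraries where they do the work, as an engineer would, in place of code of your own. Each camera call takes 0.05 s, during which the arm holds its last target. There are 200 camera calls.

## Working session

There is one attempt and no reset: what is moved stays moved. The work goes in short steps, each a Python script; the robot and the scene stay as the last script left them, time stands still between calls to the robot, and variables do not carry over. Pictures are saved under pics/ and viewed, at most 10 in all, crops included, and the job is handed in when it is done.

```bash
ls; mkdir -p pics; python3 - <<'E'
from rig import robot
import cv2,numpy as np
for n in("scene","side"):
    p,d=robot.grab_frame(n); np.savez(f"pics/{n}.npz",p=p,d=d)
    cv2.imwrite(f"pics/{n}.png",p[:,:,::-1]); i=robot.camera_info(n); print(n,i)
print(robot.camera_info("wrist"),robot.read_t())
E
```

```text
pics
scene {'vfov': 43.77115979641513, 'cx': 330.03089224274623, 'cy': 239.78864088268358, 'view': array([[ 0.87543242, -0.48294941,  0.01944084, -0.24932768],
       [-0.34237095, -0.64799606, -0.68035523,  0.66098787],
       [ 0.34117474,  0.58894905, -0.73262461,  0.71989175],
       [ 0.        ,  0.        ,  0.        ,  1.        ]])}
side {'vfov': 51.507638269536365, 'cx': 316.3027214303118, 'cy': 242.2522853705953, 'view': array([[-0.5773153 ,  0.81622759, -0.02189879, -0.02370334],
       [ 0.46499064,  0.30660399, -0.83052857, -0.05849405],
       [-0.67118607, -0.48965959, -0.55654537,  1.55029857],
       [ 0.        ,  0.        ,  0.        ,  1.        ]])}
{'vfov': 66.84633465973964, 'cx': 323.7460863385666, 'cy': 240.45246539652925, 'T_tool_cam': array([[ 2.30339126e-04, -9.55292144e-01, -2.95663433e-01,
         7.96680091e-02],
       [ 9.99999867e-01,  3.56743399e-04, -3.73583807e-04,
        -7.77919715e-04],
       [ 4.62357655e-04, -2.95663308e-01,  9.55292099e-01,
        -1.59019534e-01],
       [ 0.00000000e+00,  0.00000000e+00,  0.00000000e+00,
         1.00000000e+00]])} 0.1
```

View pics/scene.png

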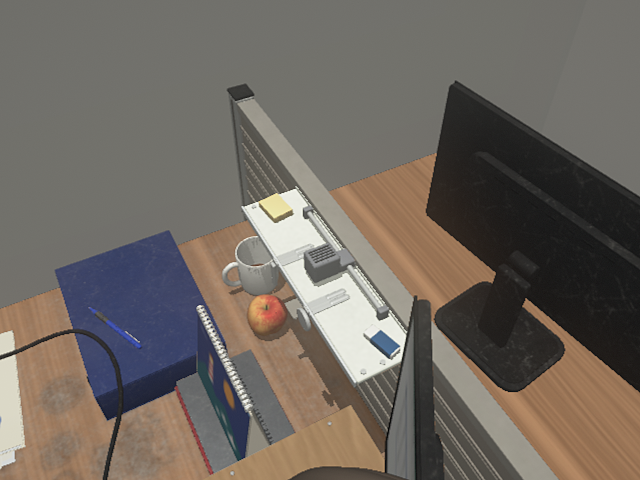

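View pics/side.png

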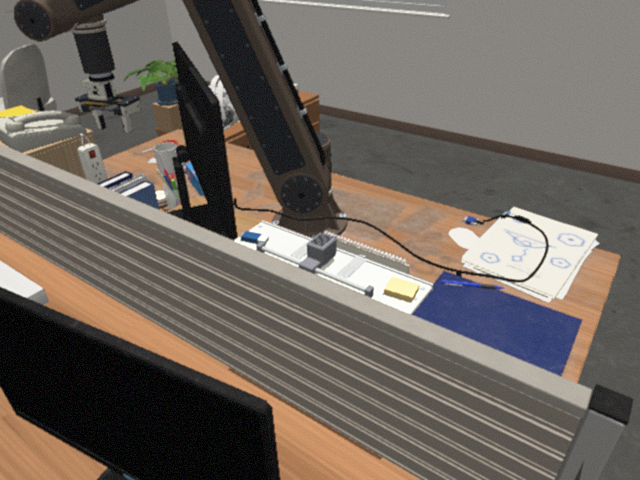

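The scene view shows the note block at (275,208), the stop at (322,262), the eraser at (383,342), and what looks like the disc at (303,315), to the right of the stop. I'll zoom in and measure with depth.

```bash
cat > h.py <<'E'
import numpy as np,cv2
from rig import robot
def pts(d,i,T):  # T: cam->world
    f=240/np.tan(np.radians(i["vfov"]/2)); v,u=np.mgrid[:480,:640]
    c=np.stack([(u-i["cx"])/f*d,(v-i["cy"])/f*d,d],-1)
    return c@T[:3,:3].T+T[:3,3]
E
python3 - <<'E'
from h import *
z=np.load("pics/scene.npz");p,d=z["p"],z["d"];i=robot.camera_info("scene")
W=pts(d,i,np.linalg.inv(i["view"]))
for u,v in [(275,206),(252,212),(290,250),(321,246),(310,258),(330,265),(322,284),(303,315),(306,322),(345,340),(383,342),(298,200),(383,312),(308,211),(330,300),(330,230),(358,378)]: print(u,v,W[v,u].round(4))
hsv=cv2.cvtColor(p,cv2.COLOR_RGB2HSV)
m=(abs(W[...,2]-np.median(W[250:253,288:292,2]))<.006)&(p.min(-1)>170)
q=W[m];print(m.sum(),q.min(0),q.max(0),np.median(q,0))
uv=np.argwhere(m)[:,::-1].astype(np.float32);r=cv2.minAreaRect(q[:,:2].astype(np.float32));print(r)
cv2.imwrite("pics/sc_crop.png",cv2.resize(p[180:400,220:440,::-1],(600,600),interpolation=cv2.INTER_CUBIC))
E
```

```text
275 206 [0.4703 0.5334 0.3074]
252 212 [0.4366 0.5517 0.2933]
290 250 [0.454  0.4464 0.2948]
321 246 [0.4802 0.3949 0.3405]
310 258 [0.4553 0.3817 0.3408]
330 265 [0.4783 0.3641 0.331 ]
322 284 [0.4662 0.3652 0.2935]
303 315 [0.4167 0.3297 0.292 ]
306 322 [0.4158 0.3189 0.2891]
345 340 [0.4471 0.264  0.2949]
383 342 [0.4856 0.2302 0.3078]
298 200 [0.5153 0.5405 0.2951]
383 312 [0.5092 0.2685 0.3135]
308 211 [0.5105 0.4947 0.3113]
330 300 [0.4614 0.3322 0.2961]
330 230 [0.5265 0.4503 0.3004]
358 378 [0.4333 0.206  0.2943]
9303 [0.416324   0.20084028 0.28923739] [0.5286098  0.5713474  0.30105971] [0.46074325 0.33370607 0.29470776]
((0.4722151756286621, 0.3859228491783142), (0.37058225274086, 0.11225087940692902), 89.70235443115234)
```

View pics/sc_crop.png

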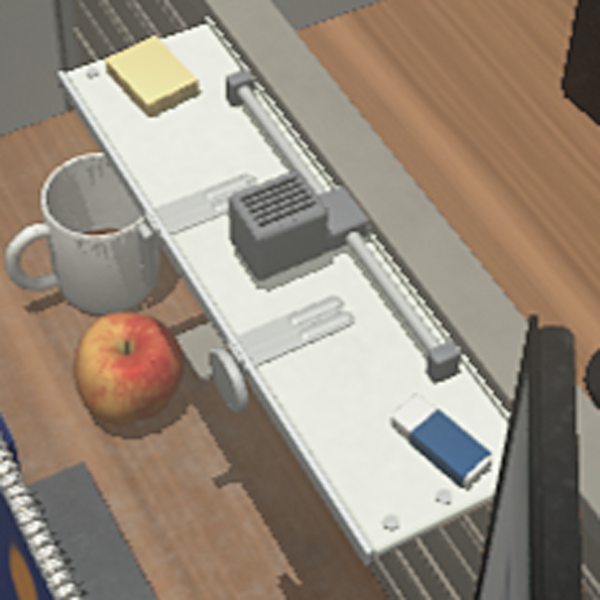

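The disc (225,380 in the crop) is on the catch to the right, so I push toward -y from the block's left face. I'll rise clear of the monitor, swing over, and look with the wrist camera.

```bash
cat >> h.py <<'E'
RA=np.array([[0,1,0],[1,0,0],[0,0,-1.]])   # camera on +y side
RB=np.array([[0,-1,0],[-1,0,0],[0,0,-1.]]) # camera on -y side
def wrist(name):
    T=np.eye(4);T[:3,:3]=robot.read_tcp_rot();T[:3,3]=robot.read_position()
    p,d=robot.grab_frame("wrist");i=robot.camera_info("wrist");W=pts(d,i,T@i["T_tool_cam"])
    np.savez(f"pics/{name}.npz",p=p,W=W);cv2.imwrite(f"pics/{name}.png",p[:,:,::-1]);return p,W
E
python3 - <<'E'
from h import *
R0=robot.read_tcp_rot()
for z in(.5,.6,.65,.7): print(z,robot.ik([.172,-.653,z],R0))
for R in(RA,RB):
  for P in([.457,.43,.65],[.457,.43,.31],[.457,.36,.31]): print(P,robot.ik(P,R))
E
```

```text
0.5 [-5.87514217e+01  1.92145741e+01  3.30937071e+01 -1.59242025e-02
 -1.03966575e+02 -1.64855710e+01]
0.6 [-5.87514218e+01  2.40914152e+01  5.38483208e+01 -1.78162059e-02
 -1.19844347e+02 -1.64905936e+01]
0.65 None
0.7 None
[0.457, 0.43, 0.65] [  61.05435952   21.46543394   56.98896521    0.         -125.52353128
  118.94564048]
[0.457, 0.43, 0.31] [ 61.05435952  13.81843562   2.00040433   0.         -78.18196871
 118.94564048]
[0.457, 0.36, 0.31] [ 57.47892294   9.3312923   -3.68277515   0.         -76.98593255
 122.52107706]
[0.457, 0.43, 0.65] [  61.05435952   21.46543394   56.98896521    0.         -125.52353128
  -61.05435952]
[0.457, 0.43, 0.31] [ 61.05435952  13.81843562   2.00040433   0.         -78.18196871
 -61.05435952]
[0.457, 0.36, 0.31] [ 57.47892294   9.3312923   -3.68277515   0.         -76.98593255
 -57.47892294]
```

```bash
python3 - <<'E'
from h import *
robot.move_gripper(0.0)
robot.servo_line([.172,-.653,.6],speed=.3)
robot.goto([.445,.42,.6],RB)
print(robot.read_t(),robot.read_position())
robot.servo_line([.445,.42,.47],speed=.2)
p,W=wrist("w1");print(robot.read_t(),robot.read_position(),robot.read_force())
E
```

```text
6.9083 [0.44539884 0.41956478 0.60004552]
7.7583 [0.44548023 0.42015196 0.47164133] [ 0.1501718  -0.57227812  1.81827931]
```

View pics/w1.png

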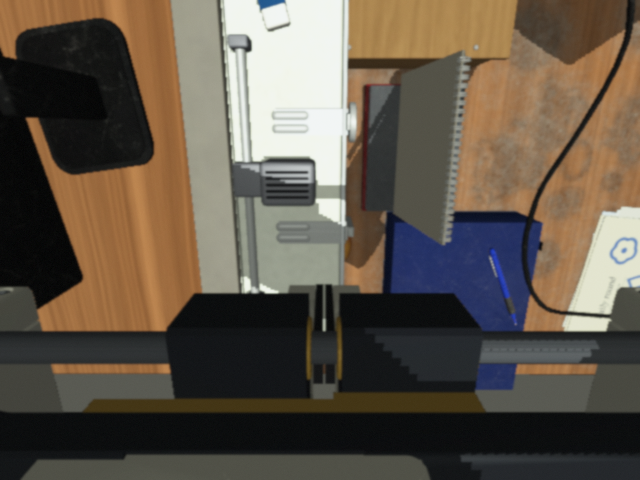

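The wrist view shows the disc catch with ridges at (290,115) and (290,128) and disc at (351,122). The stop is at (288,181), and the bar catch at (293,232) is on the other side. Next I compute positions.

```bash
python3 - <<'E'
from h import *
z=np.load("pics/w1.npz");p,W=z["p"],z["W"]
for n,u,v in [("ridge",290,115),("ridge",290,128),("groove",290,122),("disc",351,122),("bar",350,232),("bridges",293,226),("b",293,239),("rodblk",239,43)]: print(n,W[v,u].round(4))
zl=np.median(W[70:100,280:330,2]);print("ledge z",zl)
top=abs(W[...,2]-zl-.046)<.006; top[300:]=0; top[:150]=0;top[:,:258]=0;top[:,325:]=0
q=W[top];print("block",q.min(0),q.max(0),np.percentile(q,[2,98],axis=0).round(4))
g=p[...,:].mean(-1); print("col profile",[(v,int(g[v,280:300].mean()),W[v,290,1].round(4)) for v in range(104,141)])
cv2.imwrite("pics/w1c.png",cv2.resize(p[90:260,220:370,::-1],None,fx=3.5,fy=3.5,interpolation=cv2.INTER_CUBIC))
# ledge extent from note/edges
m=(abs(W[...,2]-zl)<.004);m[260:]=0;q=W[m];print(np.percentile(q[:,0],[.5,99.5]))
E
```

```text
ridge [0.4757 0.3284 0.2976]
ridge [0.4761 0.3392 0.297 ]
groove [0.476  0.3342 0.2965]
disc [0.4226 0.3342 0.2946]
bar [0.4214 0.4344 0.2947]
bridges [0.4757 0.4279 0.2971]
b [0.476  0.4409 0.2968]
rodblk [0.5126 0.2758 0.3139]
ledge z 0.2949750345735349
block [0.45410389 0.3640053  0.33499485] [0.49799519 0.39930362 0.34456184] [[0.4549 0.3647 0.3372]
 [0.4965 0.3983 0.3431]]
col profile [(104, 240, np.float64(0.3194)), (105, 240, np.float64(0.3201)), (106, 239, np.float64(0.321)), (107, 233, np.float64(0.3218)), (108, 226, np.float64(0.3226)), (109, 232, np.float64(0.3235)), (110, 229, np.float64(0.3243)), (111, 211, np.float64(0.3251)), (112, 210, np.float64(0.3259)), (113, 226, np.float64(0.3268)), (114, 235, np.float64(0.3276)), (115, 237, np.float64(0.3284)), (116, 229, np.float64(0.3292)), (117, 211, np.float64(0.33)), (118, 197, np.float64(0.3309)), (119, 205, np.float64(0.3317)), (120, 229, np.float64(0.3325)), (121, 240, np.float64(0.3333)), (122, 241, np.float64(0.3342)), (123, 234, np.float64(0.335)), (124, 215, np.float64(0.3358)), (125, 207, np.float64(0.3367)), (126, 222, np.float64(0.3375)), (127, 234, np.float64(0.3384)), (128, 237, np.float64(0.3392)), (129, 231, np.float64(0.34)), (130, 214, np.float64(0.3409)), (131, 198, np.float64(0.3417)), (132, 199, np.float64(0.3425)), (133, 222, np.float64(0.3434)), (134, 237, np.float64(0.3442)), (135, 241, np.float64(0.3451)), (136, 241, np.float64(0.346)), (137, 240, np.float64(0.3468)), (138, 240, np.float64(0.3477)), (139, 240, np.float64(0.3485)), (140, 241, np.float64(0.3494))]
[0.42144256 0.52729078]
```

View pics/w1c.png

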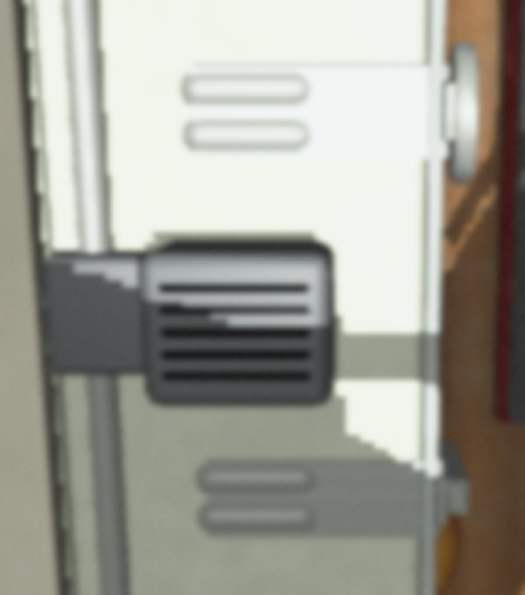

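```bash
python3 - <<'E'
from h import *
x=.472
robot.servo_line([x,.428,.40],speed=.15); robot.servo_line([x,.428,.316],speed=.08); robot.dwell(.2)
f0=robot.read_force(); print(robot.read_t(),robot.read_position(),f0)
y=.428; pk=0; c=None; log=[]
while y>.360:
    y-=.002 if y>.414 else .0007
    robot.servo_line([x,y,.316],speed=.015)
    f=robot.read_force()[1]-f0[1]; log.append((round(y,4),round(robot.read_position()[1],4),round(f,2)))
    pk=max(pk,f)
    if y<.385 and pk>4 and f<pk*.4: break
    if abs(f)>14: break
for l in log[8:]: print(*l,end="; ")
print(robot.read_t(),robot.read_force()-f0)
E
```

```text
9.8083 [0.47209991 0.42810306 0.31642817] [0.41302153 0.4366512  0.4564317 ]
0.4126 0.4126 -0.08; 0.4119 0.4119 -0.25; 0.4112 0.4113 0.96; 0.4105 0.4105 1.34; 0.4098 0.4097 -0.15; 0.4091 0.409 1.36; 0.4084 0.4083 2.21; 0.4077 0.4076 0.8; 0.407 0.4069 -0.51; 0.4063 0.4062 0.27; 0.4056 0.4055 0.53; 0.4049 0.4048 0.17; 0.4042 0.4041 0.14; 0.4035 0.4035 0.07; 0.4028 0.4027 0.81; 0.4021 0.402 0.46; 0.4014 0.4013 1.22; 0.4007 0.4006 -0.41; 0.4 0.3999 0.24; 0.3993 0.3992 1.13; 0.3986 0.3985 -0.54; 0.3979 0.3978 0.93; 0.3972 0.3971 0.53; 0.3965 0.3964 1.03; 0.3958 0.3957 0.03; 0.3951 0.395 0.85; 0.3944 0.3943 0.12; 0.3937 0.3936 0.8; 0.393 0.3929 0.48; 0.3923 0.3922 0.82; 0.3916 0.3915 0.83; 0.3909 0.3908 1.03; 0.3902 0.3901 -0.32; 0.3895 0.3894 1.83; 0.3888 0.3888 1.3; 0.3881 0.388 0.17; 0.3874 0.3873 0.79; 0.3867 0.3866 0.38; 0.386 0.3859 0.62; 0.3853 0.3852 1.05; 0.3846 0.3845 0.02; 0.3839 0.3838 0.61; 0.3832 0.3831 0.43; 0.3825 0.3824 0.58; 0.3818 0.3817 -0.18; 0.3811 0.3811 0.23; 0.3804 0.3803 0.85; 0.3797 0.3796 1.04; 0.379 0.379 1.23; 0.3783 0.3782 0.81; 0.3776 0.3775 1.34; 0.3769 0.3768 0.85; 0.3762 0.3761 0.24; 0.3755 0.3754 0.75; 0.3748 0.3748 1.0; 0.3741 0.3745 2.95; 0.3734 0.3742 4.91; 0.3727 0.3738 6.12; 0.372 0.3737 7.48; 0.3713 0.3736 9.89; 0.3706 0.3729 8.45; 0.3699 0.372 8.79; 0.3692 0.3707 6.91; 0.3685 0.3694 4.96; 0.3678 0.3683 5.3; 0.3671 0.367 2.91; 28.5417 [-0.58625753  2.91056242 -0.48452399]
```

The stop is over the ridge crest, since the force has fallen. I'll finish the last few mm, back off and look.

```bash
python3 - <<'E'
from h import *
x=.472
for y in(.3655,.364,.3627):
    robot.servo_line([x,y,.316],speed=.015); print(robot.read_position()[1],robot.read_force()[1]-.44)
robot.servo_line([x,.385,.316],speed=.08)
robot.servo_line([.445,.42,.47],speed=.25)
p,W=wrist("w2");print(robot.read_t())
zl=.295;top=abs(W[...,2]-zl-.046)<.006; top[300:]=0; top[:60]=0;top[:,258-8:]&=True;top[:,:258]=0;top[:,325:]=0
q=W[top];print("block",np.percentile(q,[2,98],axis=0).round(4),q.min(0),q.max(0))
cv2.imwrite("pics/w2c.png",cv2.resize(p[0:260,200:400,::-1],None,fx=2.3,fy=2.3,interpolation=cv2.INTER_CUBIC))
E
```

```text
0.3645061015653471 -0.16640922588667234
0.3635762665743967 -1.5649836538526667
0.36317244811311494 3.4415634370098025
30.5667
block [[0.455  0.3167 0.3374]
 [0.4944 0.3506 0.3432]] [0.45429127 0.31588886 0.33587485] [0.49604811 0.35140516 0.34458248]
```

View pics/w2c.png

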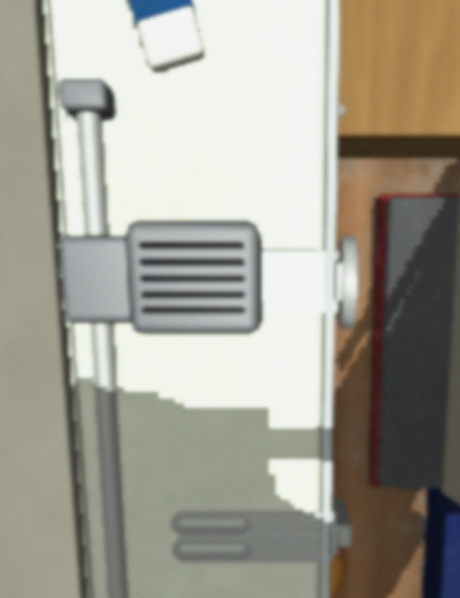

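The block is centred on the disc catch: its y is 0.3337, against 0.3338 for the groove. The force pattern fits a click, the eraser is undisturbed, and the arm is clear, so I'm handing in.

```bash
python3 -c "
from rig import robot
print(robot.job_done())"
```

```text
the job is handed in; nothing more can be done
None
```

The page stop is seated in the disc catch: its centre measured y = 0.3337 against 0.3338 for the groove. It was handed in just after 30.6 s with the arm clear, and the arm stayed away from the note block and eraser.

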